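Build up a desk-lamp foot in its assembly nest and hold it pressed for bolting

ROBOT

A 6-joint arm with a two-finger parallel gripper is mounted at the origin on the work surface. World frame = base frame: x ahead of the robot, y to its left, z up, the work surface at z = 0. Lengths are in mm, angles in rad, forces in N, time in s.
With the tool pointing down it reaches from about 275 to 1000 mm from the base axis. Payload 8.4 kg.
Tool frame: the origin (TCP) lies between the finger pads; the fingertips stand 17 mm ahead of it and the grasp point (between the pads) lies 2 mm behind it; z points along the fingers, y is the line along which they close (so a half turn about z gives the same grasp; the last joint's range is limited). The gripper opens to 85 mm and grips with 20 to 120 N. Pads are 22 mm wide; open, the fingers measure 114 mm over their backs; the gripper's body (76 mm by 85 mm) begins 54 mm behind the grasp point. The pads swing forward as they close: fully open they stand 13 mm farther back than shut.
Start: joints at [-1.288, 0.353, 1.633, -0, 1.155, -0.002], TCP at [175.602, -599.827, 248.281] pointing down, gripper open.
Joint ranges: [-2.63, 2.63], [-0.92, 2.1], [0.06, 2.66], [-1.3, 4.44], [0, 2.69], [-3.02, 3.02]. Speed limits (rad/s): [2.22, 2.22, 2.79, 3.14, 3.14, 3.14].

INTERFACE

Orientations are given as [roll, pitch, yaw] about the fixed x, y, z axes, in that order (R = Rz(yaw) Ry(pitch) Rx(roll)).
In Python, from rig import sense, grab_frame, sign_off gives the robot as it stands. The module is installed in compiled form; this text tells all that it offers.
- The arm moves only by the tool send_rows, never from a script. Its argument "moves" is a list that holds one entry, the list of rows, each a list of 7 numbers: the shift along the world's x, y, z in m, then the turn, a rotation vector about the world's x, y, z in rad, then the opening, from -1 (shut) to 1 (fully open). In form: [[[dx, dy, dz, rx, ry, rz, jaw], ...]]. A call has 1 to 10 rows; each row shifts and turns the commanded pose from where the row before left it; what a row does not reach is not made up. A row lasts 1/10 s, in which the tool goes at most 50 mm and 8.59 degrees, less where a joint would pass 70% of its speed; a pose out of reach is approached as far as the arm can. A call with a gripper value outside its range is refused whole. The fingers move at their own pace and stop on an object; "grip_force" is the grip in N (left out, the last holds). Time passes only in rows, so rows that do not move let the fingers close. It gives the time, the measured TCP pose, the force, the opening and the grip force at its end, in the units of the state.
- sense(): the state, without advancing time (a new reading comes with each control period).
- grab_frame(name): name is "scene" or "side" or "wrist"; returns a dict with "img" (480x640x3 uint8, red, green, blue), "mtx" (3x3 intrinsics, pixels), "rvec" (rotation vector, rad) and "tvec" (3), from world to camera coordinates, as OpenCV has them; the wrist camera has in their place "T_tool_cam" (4x4, takes a point from camera to tool coordinates, whose origin is the TCP and whose axes are the flange's). Camera axes: x right, y down, z forward; pixel columns grow to the right and rows downward; lengths in mm; the calibration is good to about 2 mm. A picture is of the moment at which its call begins: read the wrist's pose just before it. There is no depth.
- sign_off(): hands the job in; it is judged then, once.
The state is a dict: "clock": time; "qpos": joint angles; "qvel": joint speeds; "joint_efforts": joint torques, N m; "eef_pos": TCP position; "tcp_rot": TCP orientation; "contact_force": force on the tool from outside, world axes, zero at the start; "wrist_torque": the same for the moment, N m; "opening": opening from 0.0 (shut) to 1.0 (fully open); "grasp_force": force on a finger pad.
Only numpy, scipy, OpenCV 4.12 (cv2) and the standard library are available. Lean on these libraries where they do the work, as an engineer would, in place of code of your own. Each camera call takes 0.05 s, during which the arm holds its last target. There are 200 camera calls.

TASK

Build up the desk-lamp foot in the assembly nest, where the dark iron weight already lies: lay the orange spacer ring flat on the weight with its cable slot over the weight's cable groove, then set the teal cover flat on top, both between the four pins and without banging them down. Do not let go of the cover: keep gripping its stem socket so that it cannot turn, press the stack straight down with a steady push of about 10 N, and finish while still holding and pressing like that, so that I can run the bolt up from underneath. Leave the red cover and everything else on the desk where they are.

Things in the scene. Friction and masses are not known exactly. Their poses are not given: they have to be found in the camera images.
- nest: Fixed plywood stand 160 x 160 mm, 82 mm high to its aluminium top plate, which has a bolt hole in the middle and is open below. Four steel pins (10 mm thick, 46 mm tall, rounded tops 128 mm above the desk) stand on it 57 mm from the centre, 45 degrees off its x and y axes; round parts go between them with 2 mm play all round. Origin: centre of the underside; z up. Place and yaw vary.
- weight: Cast-iron weight loose in the nest: dark disc, diameter 100 mm, 22 mm high, 0.95 kg, top face 104 mm above the desk. A black cable groove 10 mm wide runs on its top from the centre along its +x, which points along the nest's +x (away from the robot). Origin: centre of the underside.
- weight_groove (a point): Point on the weight's top face in the cable groove, 43 mm from the centre along the weight's +x.
- spacer: Orange C-shaped ring lying flat: outside diameter 100 mm, inside 72 mm (wall 14 mm wide), 14 mm high, 70 g. One cable slot, 17 mm wide, is cut through the wall on its +x side. Grip the wall radially, one finger inside the ring. Origin: centre of the ring at its underside; z up; yaw varies.
- spacer_slot (a point): Middle of the cable slot at the height of the spacer's upper face, 43 mm from the centre along the spacer's +x.
- spacer_grip (a point): Middle of the wall across the ring from the slot (43 mm from the centre along the spacer's -x, 7 mm above the underside): a good place to grip it, fingers closing along the spacer's x axis.
- cover: Teal disc, diameter 100 mm, 5 mm thick, with an upright round aluminium stem socket (diameter 24 mm, 35 mm tall, with a 31 mm collar 2 mm high at its foot) at its centre to grip; whole height 40 mm; 0.18 kg; any yaw will do. Origin: centre of the underside, z up. Seated, its underside is 118 mm above the desk.
- cover_socket (a point): Centre of the top of the teal cover's stem socket, 40 mm above its underside.
- spare_cover: Red cover of the same shape and size as the teal one; not used, leave it alone. Origin: centre of the underside.
- ratchet_driver: Ratchet screwdriver, yellow handle, 195 mm long, lying on the desk. Leave alone.
- hex_key: Dark L-shaped hex key, 90 x 30 mm, 6 mm thick, lying on the desk. Leave alone.
- mug: Blue mug, 80 mm in diameter, 95 mm high. Leave alone.
- tape_roll: Roll of yellow tape lying flat, 100 mm outside diameter, 24 mm high. Leave alone.
- stapler: Black stapler, 135 mm long, about 45 mm high. Leave alone.
There are look-alikes about, which are no part of the job. There is more than one size of the spacer; the one meant has the size given above.

How it is judged:
By the outcome, as a careful person would: the job done as asked, in the order asked, and still so for the second after the job is handed in, while the arm keeps its last pose, push and grip.
It also fails if it takes over 54 s, if anything falls off the work surface, if the arm or the gripper's body presses on something with over 40 N, if the wrist force passes 120 N, or if a joint passes its speed limit or range.

## Working session

There is one attempt and no reset: what is moved stays moved. The work goes in short steps, Python scripts to look and compute and a tool call to move; the robot and the scene stay as the last step left them, time stands still between calls to the robot, and variables do not carry over. Pictures are saved under pics/ and viewed, at most 10 in all, crops included, and the job is handed in when it is done.

Besides the shell and the picture viewer there is one more tool, called by a JSON object that holds its "op" and its "data". send_rows: Moves the arm, as the interface text tells. Its arguments: {"type":"object","properties":{"moves":{"type":"array"},"grip_force":{"type":"number"}},"required":["moves"]}

```bash
mkdir -p pics
cat > h.py <<'E'
import numpy as np, cv2
from rig import sense, grab_frame, sign_off
from scipy.spatial.transform import Rotation as R
def save(n,f): cv2.imwrite(f'pics/{n}.png',f['img'][:,:,::-1])
def ray(f,px,s=None):
    d=cv2.undistortPoints(np.array([[px]],float),f['mtx'],None)[0,0]; d=np.array([*d,1])
    if 'rvec' in f:
        M=cv2.Rodrigues(np.array(f['rvec'],float))[0]; t=np.array(f['tvec'],float).ravel()
        return -M.T@t, M.T@d
    T=np.array(f['T_tool_cam']); Rt=R.from_euler('xyz',s['tcp_rot']).as_matrix()
    return Rt@T[:3,3]+np.array(s['eef_pos']), Rt@T[:3,:3]@d
def at(f,px,z,s=None):
    c,d=ray(f,px,s); return c+d*(z-c[2])/d[2]
def proj(f,P,s=None):
    P=np.atleast_2d(np.array(P,float))
    if 'rvec' in f: return cv2.projectPoints(P,np.array(f['rvec'],float),np.array(f['tvec'],float),f['mtx'],None)[0][:,0]
    T=np.eye(4);T[:3,:3]=R.from_euler('xyz',s['tcp_rot']).as_matrix();T[:3,3]=s['eef_pos'];T=np.linalg.inv(T@np.array(f['T_tool_cam']))
    q=(T[:3,:3]@P.T+T[:3,3:]).T@np.array(f['mtx']).T
    return q[:,:2]/q[:,2:]
E
python3 - <<'E'
from h import *
import pickle
s=sense();print(s)
F={n:grab_frame(n) for n in('scene','side','wrist')}
F['s']=s;pickle.dump(F,open('f0.pkl','wb'))
for n in('scene','side'):
    save(n+'0',F[n]);f=F[n];c,d=ray(f,(320,240));print(n,c,d)
print(F['wrist']['T_tool_cam'],F['wrist']['mtx'])
E
```

```text
{'clock': 0.0, 'qpos': array([-1.28843369e+00,  3.53662167e-01,  1.63413306e+00,  1.43946145e-06,
        1.15521113e+00, -2.36055044e-03]), 'qvel': array([ 0.00044413, -0.00118798,  0.00215471,  0.00109323, -0.00068244,
        0.00069549]), 'joint_efforts': array([-2.07883531e-04, -6.05249119e+01, -3.42068446e+01,  5.99043256e-05,
        9.35127639e-03, -1.92515938e-05]), 'eef_pos': array([ 175.45433498, -599.39194868,  247.55337247]), 'tcp_rot': array([-3.14017895e+00, -4.65323972e-06,  2.84722606e-01]), 'contact_force': array([-0.73797185, -0.04948693,  0.25369126]), 'wrist_torque': array([0.01679582, 0.02522675, 0.03678126]), 'grasp_force': 0.0, 'opening': 1.0001859377128184}
scene [1183.41503463   94.60009822  784.03059186] [-0.67846501 -0.10792712 -0.72668088]
side [ 63.56152052 938.64583792 997.2212764 ] [ 0.30612047 -0.68673945 -0.6593907 ]
[[ 1.05005276e-03 -9.51583882e-01 -3.07387398e-01  7.87000993e+01]
 [ 9.99999407e-01  1.08769330e-03  4.88657648e-05 -2.73006782e-01]
 [ 2.87843340e-04 -3.07387267e-01  9.51584460e-01 -1.26230014e+02]
 [ 0.00000000e+00  0.00000000e+00  0.00000000e+00  1.00000000e+00]] [[388.62340941   0.         313.59851867]
 [  0.         388.62340941 237.40149061]
 [  0.           0.           1.        ]]
```

View pics/scene0.png

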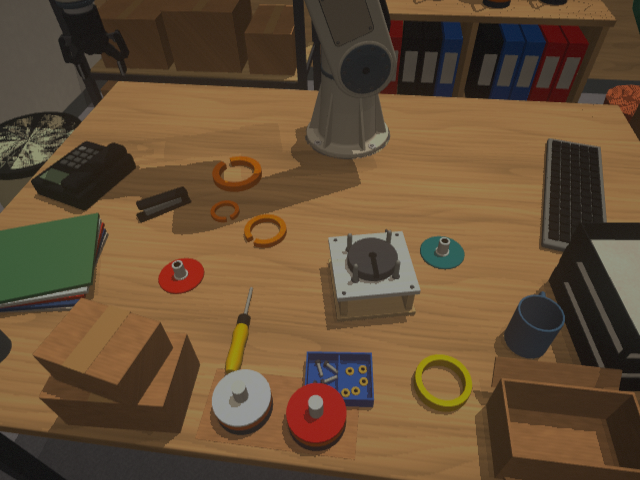

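View pics/side0.png

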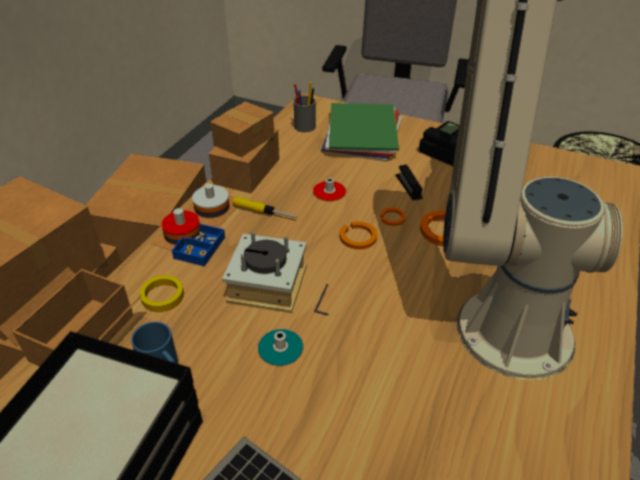

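The scene camera shows three orange C-rings: a large one at (237,173), a small one at (225,211) and a medium one at (265,230). The teal cover is at (442,252), the nest with weight at (373,265), and the red spare at (181,275). I'll measure the ring sizes and enlarge the candidates.

Run:
```python
from h import *
import pickle
F=pickle.load(open('f0.pkl','rb'))
for n in('scene','side'):
    f=F[n];hsv=cv2.cvtColor(f['img'],cv2.COLOR_RGB2HSV)
    m=((hsv[...,0]>5)&(hsv[...,0]<15)&(hsv[...,1]>205)&(hsv[...,2]>90)).astype('uint8')
    m2=((hsv[...,0]>82)&(hsv[...,0]<97)&(hsv[...,1]>120)).astype('uint8')
    for mm,z,nm in((m,14,'or'),(m2,5,'teal')):
        k,l,st,ce=cv2.connectedComponentsWithStats(mm)
        for i in range(1,k):
            if st[i,4]<150: continue
            ys,xs=np.where(l==i)
            P=np.array([at(f,(x,y),z)[:2] for x,y in zip(xs,ys)],'float32')
            c,r=cv2.minEnclosingCircle(P)
            print(n,nm,ce[i].round(),st[i,4],'circ',np.round(c),round(r))
a=F['scene']['img'][145:265,190:300];b=F['scene']['img'][215:335,310:480]
im=np.hstack([cv2.resize(a,None,fx=3.5,fy=3.5,interpolation=3)[:420],cv2.resize(b,(374,264),interpolation=3)[:0].reshape(-1,374,3) if 0 else np.zeros((420,1,3),'uint8')])
cv2.imwrite('pics/crop1.png',im[:,:,::-1])
```

```text
scene or [234. 176.] 363 circ [ 234. -281.] 66
scene or [224. 209.] 178 circ [ 389. -270.] 35
scene teal [441. 253.] 725 circ [460. 259.] 47
side or [393. 215.] 210 circ [ 382. -265.] 37
side or [431. 224.] 325 circ [ 244. -273.] 75
side teal [280. 348.] 949 circ [458. 263.] 48
```

View pics/crop1.png

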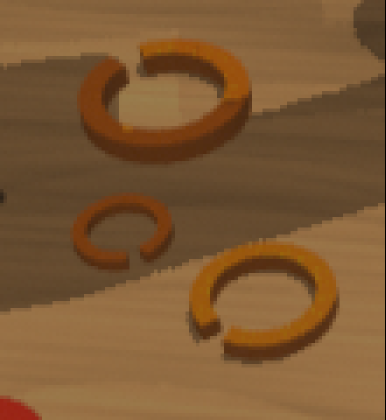

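The crop shows the large ring in shade, the small ring, and the medium ring at crop (263,295), which is scene pixel (265,229). The medium ring's slot is at crop (214,332). Next I'll check the medium ring's diameter and localize the nest.

Run:
```python
from h import *
import pickle
F=pickle.load(open('f0.pkl','rb'))
f=F['scene']
for c in((190,297),(337,293),(263,242),(214,332)):
    print(at(f,(190+c[0]/3.5,145+c[1]/3.5),14).round())
for n,lo in(('scene',0),('side',0)):
    f=F[n];hsv=cv2.cvtColor(f['img'],cv2.COLOR_RGB2HSV)
    m=((hsv[...,0]>10)&(hsv[...,0]<22)&(hsv[...,1]>195)&(hsv[...,2]>120)).astype('uint8')
    k,l,st,ce=cv2.connectedComponentsWithStats(m)
    for i in range(1,k):
        if st[i,4]<150: continue
        ys,xs=np.where(l==i);P=np.array([at(f,(x,y),14)[:2] for x,y in zip(xs,ys)],'float32')
        c,r=cv2.minEnclosingCircle(P);print(n,ce[i].round(),st[i,4],np.round(c),round(r))
print('weight',at(F['scene'],(373,258),104),at(F['side'],(265,255),104))
print('teal socket',at(F['scene'],(444,241),40),at(F['side'],(280,337),40))
a=cv2.resize(F['scene']['img'][215:325,310:480],None,fx=4,fy=4,interpolation=3)
cv2.imwrite('pics/crop2.png',a[:,:,::-1])
```

```text
[ 452. -203.   14.]
[ 437. -104.   14.]
[ 393. -166.   14.]
[ 482. -179.   14.]
scene [249. 164.] 193 [ 218. -268.] 61
scene [266. 228.] 409 [ 441. -156.] 50
side [431. 224.] 213 [ 247. -280.] 63
side [359. 234.] 387 [ 439. -154.] 52
weight [585.0734845  103.88659633 104.        ] [572.05727585 109.97640698 104.        ]
teal socket [460.72774715 258.34221473  40.        ] [455.62329311 264.18282799  40.        ]
```

View pics/crop2.png

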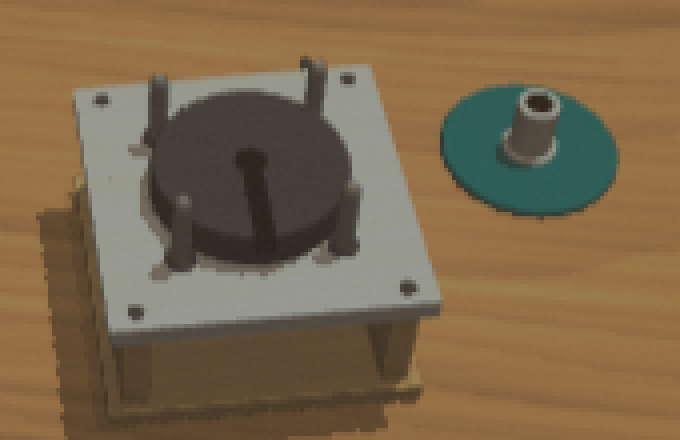

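The medium ring has r≈50 mm, centre ≈(440,-155) and slot direction about -0.52 rad. That matches the spec (the others are r≈65 and r≈36). The crop shows the nest with its groove running from (252,160) to (267,248), and the teal cover's socket top at (541,103). Now I'll hover near the spacer.

{"op": "send_rows", "data": {"moves": [[[0.0162,0.0332,-0.0034,0,0,0.055,1],[0.0162,0.0332,-0.0034,0,0,0.055,1],[0.0162,0.0332,-0.0034,0,0,0.055,1],[0.0162,0.0332,-0.0034,0,0,0.055,1],[0.0162,0.0332,-0.0034,0,0,0.055,1],[0.0162,0.0332,-0.0034,0,0,0.055,1],[0.0162,0.0332,-0.0034,0,0,0.055,1],[0.0162,0.0332,-0.0034,0,0,0.055,1],[0.0162,0.0332,-0.0034,0,0,0.055,1],[0.0162,0.0332,-0.0034,0,0,0.055,1]]]}}

```text
clock: 1.15
eef_pos: [337.9, -266.4, 214.2]
tcp_rot: [3.141, -0.0, 0.837]
contact_force: [1.3, -0.5, 0.2]
opening: 1.001
grasp_force: 0.0
```

{"op": "send_rows", "data": {"moves": [[[0.0162,0.0332,-0.0034,0,0,0.055,1],[0.0162,0.0332,-0.0034,0,0,0.055,1],[0.0162,0.0332,-0.0034,0,0,0.055,1],[0.0162,0.0332,-0.0034,0,0,0.055,1],[0,0,0,0,0,0,1],[0,0,0,0,0,0,1]]]}}

```text
clock: 1.75
eef_pos: [402.4, -134.4, 200.5]
tcp_rot: [-3.141, 0.0, 1.057]
contact_force: [-0.3, -0.2, -0.0]
opening: 0.998
grasp_force: 0.0
```

Run:
```python
from h import *
import pickle
s=sense();print(s['clock'],s['eef_pos'],s['tcp_rot'],s['qpos'],s['contact_force'])
F={n:grab_frame(n) for n in('scene','side','wrist')}
F['s']=s;pickle.dump(F,open('f1.pkl','wb'))
save('w1',F['wrist'])
```

```text
1.75 [ 402.42732779 -134.39902764  200.52693538] [-3.14113359e+00  3.30435710e-04  1.05685038e+00] [-3.25676489e-01  9.64322777e-02  2.09007211e+00 -2.92261399e-04
  9.55601080e-01  1.88438264e-01] [-0.31883716 -0.172972   -0.03028539]
```

View pics/w1.png

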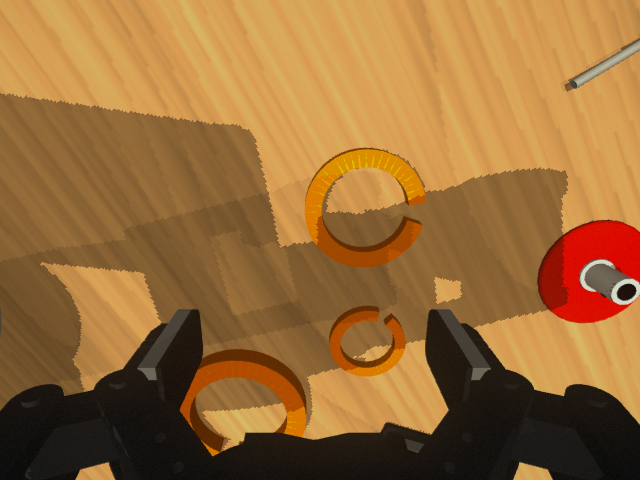

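The wrist view shows the target ring at (365,207) with its slot to the right at about (418,213). The small ring is at (367,341), the big ring at (245,400), and the red cover at (590,272). I'll fit the target ring.

```bash
cat >> h.py <<'E'
from scipy.optimize import least_squares
def fitc(P):
    P=np.asarray(P)[:,:2]; r=least_squares(lambda p:np.hypot(*(P-p[:2]).T)-p[2],[*P.mean(0),50],loss='soft_l1'); return r.x, r.fun.std()
E
python3 - <<'E'
from h import *
import pickle
F=pickle.load(open('f1.pkl','rb'));s=F['s'];f=F['wrist']
hsv=cv2.cvtColor(f['img'],cv2.COLOR_RGB2HSV)
print(hsv[170,330],hsv[245,365],hsv[250,410],hsv[160,365],hsv[207,365],hsv[120,365])
m=((hsv[...,0]<24)&(hsv[...,1]>215)).astype('uint8');m[:,:280]=0;m[:,440:]=0;m[:140]=0;m[275:]=0
m=cv2.morphologyEx(m,cv2.MORPH_CLOSE,np.ones((3,3)))
cs=max(cv2.findContours(m,0,1)[0],key=cv2.contourArea)[:,0]
P=np.array([at(f,p,14,s)[:2] for p in cs]);P0=np.array([at(f,p,0,s)[:2] for p in cs])
hull=cv2.convexHull(cs.astype(np.int32))[:,0]
print(fitc([at(f,p,14,s) for p in hull]),fitc([at(f,p,0,s) for p in hull]))
c=fitc([at(f,p,14,s) for p in hull])[0]
v=P-c[:2];rr=np.hypot(*v.T);print(np.sort(rr)[::15].round())
# slot pixels read by eye: edges
a=cv2.resize(f['img'][135:280,290:440],None,fx=4,fy=4,interpolation=3)
cv2.imwrite('pics/crop3.png',a[:,:,::-1])
E
```

```text
[ 20 255 220] [ 16 162 118] [ 17 162 140] [ 20 255 220] [ 16 157 205] [ 18 153 218]
(array([ 439.63295988, -153.48498796,   50.29275743]), np.float64(0.3118435704884275)) (array([ 439.56918851, -157.42323624,   52.54416222]), np.float64(0.32581121403108465))
[32. 32. 32. 33. 33. 34. 35. 35. 36. 36. 36. 36. 36. 36. 36. 37. 43. 49.
 49. 49. 50. 50. 50. 50. 50. 50. 50. 50. 50. 50. 50. 50. 50. 50. 50. 50.
 50. 51. 51.]
```

View pics/crop3.png

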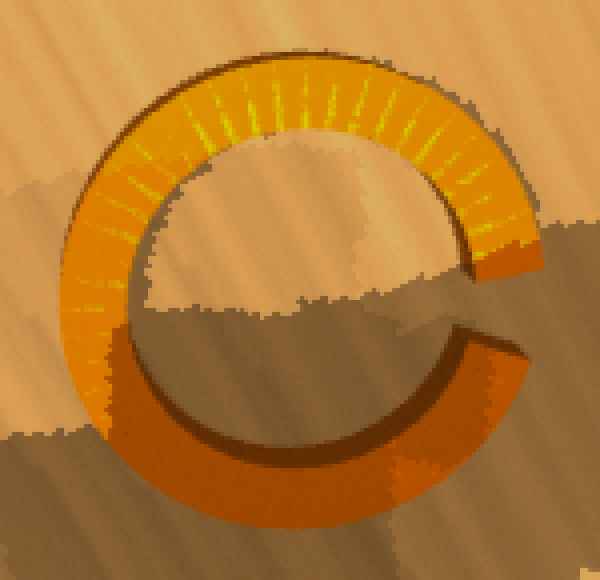

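The crop shows the slot's edges on the top face: upper from (478,282) to (544,268), lower from (462,325) to (530,360).

Run:
```python
from h import *
import pickle
F=pickle.load(open('f1.pkl','rb'));s=F['s'];f=F['wrist']
c=np.array([439.6,-153.5])
Q=[at(f,(290+x/4,135+y/4),14,s)[:2] for x,y in((478,282),(544,268),(462,325),(530,360))]
m=np.array(Q)
for q in m: print(q.round(1),np.hypot(*(q-c)).round(1),np.degrees(np.arctan2(*(q-c)[::-1])).round(1))
print(np.hypot(*(m[0]-m[2])),np.hypot(*(m[1]-m[3])))
v=m.mean(0)-c;y=np.arctan2(v[1],v[0]);g=c-43*np.array([np.cos(y),np.sin(y)])
print(y,'grip',g,'delta',g-s['eef_pos'][:2],'dyaw',y+np.pi/2-s['tcp_rot'][2])
```

```text
[ 473.7 -168.2] 37.1 -23.3
[ 486.7 -172.2] 50.7 -21.6
[ 466.9 -174.9] 34.7 -38.1
[ 476.1 -188.7] 50.7 -44.0
9.51610416712393 19.686906624172206
-0.5552302305743705 grip [ 403.05949873 -130.83302475] delta [0.63217094 3.56600289] dyaw -0.04128428469784495
```

{"op": "send_rows", "data": {"moves": [[[0.0009,0.0039,-0.02,0,0,-0.05,0],[0,0,-0.03,0,0,0,0],[0,0,-0.04,0,0,0,0],[0,0,-0.04,0,0,0,0],[0,0,-0.03,0,0,0,0],[0,0,-0.0105,0,0,0,0],[0,0,-0.005,0,0,0,0],[0,0,-0.003,0,0,0,0],[0,0,0,0,0,0,0]]]}}

```text
clock: 2.8
eef_pos: [404.0, -131.6, 23.0]
tcp_rot: [3.14, -0.0, 1.004]
contact_force: [0.1, 0.5, 0.4]
opening: 0.502
grasp_force: 0.0
```

Run:
```python
from h import *
import pickle
s=sense();print(s['clock'],s['eef_pos'],s['tcp_rot'],s['contact_force'],s['opening'])
f=grab_frame('wrist');save('w2',f)
```

```text
2.8 [ 403.99085475 -131.57182325   22.97698321] [ 3.14007837e+00 -3.68743134e-04  1.00435811e+00] [0.08385301 0.47544158 0.39490083] 0.5016212584058286
```

View pics/w2.png

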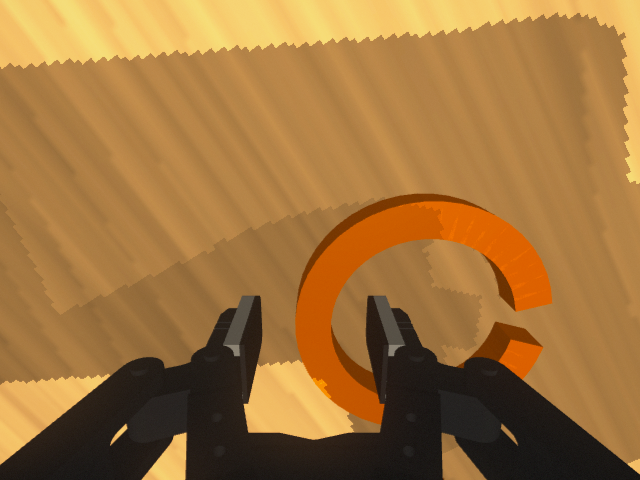

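The wrist view shows the fingers straddling the wall opposite the slot (slot at (522,320)), aligned well. I'll lower and close.

{"op": "send_rows", "data": {"moves": [[[0,0,-0.003,0,0,0,0],[0,0,0,0,0,0,-0.5],[0,0,0,0,0,0,-1],[0,0,0,0,0,0,-1],[0,0,0,0,0,0,-1],[0,0,0,0,0,0,-1],[0,0,0,0,0,0,-1]]], "grip_force": 50}}

```text
clock: 3.55
eef_pos: [403.3, -131.1, 19.7]
tcp_rot: [3.141, -0.0, 1.005]
contact_force: [-1.1, -0.4, 9.1]
opening: 0.156
grasp_force: 45.3
```

{"op": "send_rows", "data": {"moves": [[[0,0,0.005,0,0,0,-1],[0,0,0.015,0,0,0,-1],[0,0,0.03,0,0,0,-1],[0,0,0.04,0,0,0,-1],[0.02,0.017,0.04,0,0,0.07,-1],[0.025,0.02,0.035,0,0,0.1,-1],[0.03,0.025,0.03,0,0,0.1,-1],[0.03,0.025,0.025,0,0,0.1,-1],[0.03,0.025,0.02,0,0,0.1,-1],[0.022,0.019,0,0,0,0.095,-1]]]}}

```text
clock: 4.55
eef_pos: [563.3, 1.6, 262.8]
tcp_rot: [3.136, -0.0, 1.575]
contact_force: [1.0, -0.1, -0.9]
opening: 0.154
grasp_force: 45.4
```

{"op": "send_rows", "data": {"moves": [[[0,0,0,0,0,0,-1],[0,0,0,0,0,0,-1]]]}}

```text
clock: 4.75
eef_pos: [559.6, 0.1, 258.8]
tcp_rot: [-3.14, 0.0, 1.57]
contact_force: [-0.6, -0.0, -1.0]
opening: 0.154
grasp_force: 45.5
```

Run:
```python
from h import *
import pickle
s=sense();print(s['clock'],s['eef_pos'],s['tcp_rot'],s['contact_force'],s['opening'])
f=grab_frame('wrist');save('w3',f)
F={'wrist':f,'s':s};pickle.dump(F,open('f3.pkl','wb'))
```

```text
4.75 [5.59624685e+02 1.42186330e-01 2.58767878e+02] [-3.14008561e+00  2.55199369e-04  1.56972110e+00] [-0.64660358 -0.01519116 -0.99073789] 0.1544915958175849
```

View pics/w3.png

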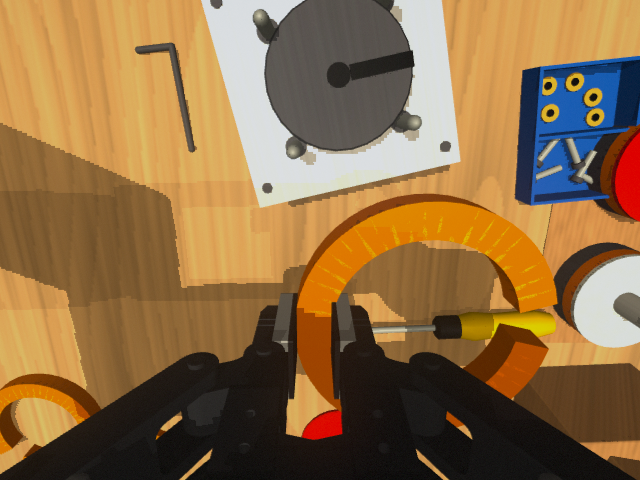

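The ring is held with its slot at the right, about (525,320). In the nest the weight's centre is at (339,74), the groove end at (413,59), and the pin tops at (261,16), (295,147) and (414,122). I'll compute the nest pose and the ring's pose in the hand.

Run:
```python
from h import *
import pickle
F=pickle.load(open('f3.pkl','rb'));s=F['s'];f=F['wrist'];im=f['img']
hsv=cv2.cvtColor(im,cv2.COLOR_RGB2HSV)
# weight top
m=(im.max(2)<105).astype('uint8');m[:, :240]=0;m[:,430:]=0;m[165:]=0
m=cv2.morphologyEx(m,cv2.MORPH_OPEN,np.ones((15,15)))
c=max(cv2.findContours(m,0,1)[0],key=cv2.contourArea)[:,0];c=c[(c[:,1]>3)]
W,e=fitc([at(f,p,104,s) for p in c]);print('weight',W,e)
for a,b in (((339,74),(413,59)),):
    A,B=at(f,a,104,s),at(f,b,104,s);print('hub',A,'yaw',np.arctan2(*(B-A)[1::-1]))
A,B=at(f,(260,207),82,s),at(f,(460,162),82,s);print('plate',A,B,np.hypot(*(B-A)[:2]),np.arctan2(*(B-A)[1::-1]))
for p in((261,16),(295,147),(414,122)): print('pin',at(f,p,127,s)[:2])
sc=pickle.load(open('f0.pkl','rb'))
for n,pts in (('scene',[(373,255),(376.7,277)]),):
    q=[at(sc[n],p,104) for p in pts];print(n,q,np.arctan2(*(q[1]-q[0])[1::-1]))
# ring
m=((hsv[...,0]<24)&(hsv[...,1]>200)&(hsv[...,2]>100)).astype('uint8');m[:190]=0;m[:,:292]=0;m[:,560:]=0
m[300:,340:480]=0
cv2.imwrite('pics/m.png',m*255)
zt=s['eef_pos'][2]-19.7+14
c=max(cv2.findContours(m,0,1)[0],key=cv2.contourArea)[:,0]
P=np.array([at(f,p,zt,s)[:2] for p in c])
x0=np.array([s['eef_pos'][0]+43,s['eef_pos'][1]])
r=np.hypot(*(P-x0).T);o=(r>46)&(r<55)
C,e=fitc(P[o]);print('ring',C,e,C[:2]-s['eef_pos'][:2],o.sum())
m2=np.array([at(f,p,zt,s)[:2] for p in((557,303),(548,347),(523,311),(499,324))])
for q in m2: d=q-C[:2];print(np.hypot(*d),np.degrees(np.arctan2(d[1],d[0])))
```

```text
weight [575.67170898 102.90318846  49.52858754] 3.029788057194323
hub [576.28626159 103.30300972 104.        ] yaw 0.18594406218554446
plate [516.42144428   6.84497713  82.        ] [672.07245375  42.43694274  82.        ] 159.6684839386914 0.22480026016178908
pin [528.33543538 132.96032401]
pin [547.25975446  57.5096164 ]
pin [623.215423   73.0659389]
scene [array([577.1887763 , 103.45562577, 104.        ]), array([632.09665104, 113.45824535, 104.        ])] 0.18019495601299
ring [600.80205475   2.28015666  49.76936724] 1.2728525059014137 [41.17736936  2.13797033] 515
51.138773491092934 9.431130595019832
51.749234040051974 -12.04075901566451
38.52789707206049 7.4491821496526525
29.923924714752122 -1.1500426132528774
```

```bash
cat > ring.py <<'E'
from h import *
def ringfit(f,s,zt,C0,angs,show=False):
    im=cv2.GaussianBlur(f['img'],(3,3),0).astype(float)
    rs=np.arange(28,58,.25);O=[];I=[]
    for a in np.radians(angs):
        u=np.array([np.cos(a),np.sin(a)])
        px=proj(f,np.c_[C0+rs[:,None]*u,np.full(len(rs),zt)],s)
        v=cv2.remap(im.astype('float32'),px[:,0].astype('float32')[:,None],px[:,1].astype('float32')[:,None],1)[:,0]
        ref=v[np.abs(rs-43)<3].mean(0)
        d=np.linalg.norm(v-ref,axis=1)>35
        o=rs[(rs>43)&d];i=rs[(rs<43)&d]
        if show: print(int(np.degrees(a)),ref.astype(int),o[:1],i[-1:])
        if len(o):O.append(C0+o[0]*u)
        if len(i):I.append(C0+i[-1]*u)
    return fitc(O),fitc(I)
if __name__=='__main__':
    import pickle
    F=pickle.load(open('f3.pkl','rb'));s=F['s'];f=F['wrist']
    for z in(251,253,255):
        C=s['eef_pos'][:2]+[42,1]
        for k in range(3):
            o,i=ringfit(f,s,z,C,range(15,150,3),show=(z==253 and k==2));C=o[0][:2]
        print(z,o,i,o[0][:2]-s['eef_pos'][:2],i[0][:2]-s['eef_pos'][:2])
E
python3 ring.py
```

```text
251 (array([602.94399326,  -1.50700318,  50.86342479]), np.float64(0.11182617658135463)) (array([602.94332028,  -1.81674294,  36.85946726]), np.float64(0.07353328548525366)) [43.31930787 -1.64918951] [43.31863489 -1.95892927]
14 [221 123   0] [50.] [36.25]
18 [221 123   0] [50.] [36.25]
21 [221 132   0] [50.] [36.25]
24 [221 123   0] [50.] [36.25]
27 [221 137   0] [50.25] [36.25]
29 [221 123   0] [50.25] [36.25]
33 [222 123   0] [50.25] [36.25]
36 [221 131   0] [50.5] [36.25]
39 [221 124   0] [50.25] [36.25]
42 [222 124   0] [50.25] [36.25]
45 [222 124   0] [50.25] [36.25]
48 [222 124   0] [50.25] [36.25]
51 [222 129   0] [50.25] [36.25]
54 [222 124   0] [50.25] [36.25]
57 [221 143   0] [50.25] [36.25]
59 [222 126   0] [50.25] [36.]
63 [222 126   0] [50.25] [36.]
66 [222 136   0] [50.25] [36.25]
69 [222 128   0] [50.25] [36.]
72 [222 143   0] [50.] [36.]
75 [222 128   0] [50.] [36.]
78 [222 129   0] [50.25] [36.]
81 [222 129   0] [50.25] [36.]
84 [222 130   0] [50.25] [36.]
87 [222 146   0] [50.] [36.25]
90 [222 131   0] [50.25] [36.]
93 [222 132   0] [50.25] [36.]
96 [222 134   0] [
[... 331 characters left out ...]
 [36.]
129 [222 121   0] [50.25] [36.]
132 [222 128   0] [50.25] [36.25]
135 [222 120   0] [50.25] [36.]
138 [222 120   0] [50.25] [36.]
141 [222 124   0] [50.25] [36.]
144 [222 119   0] [50.] [36.]
147 [222 132   0] [50.] [36.25]
253 (array([ 6.02297922e+02, -2.08168187e-01,  5.00353708e+01]), np.float64(0.10599354048441213)) (array([ 6.02362294e+02, -5.95095941e-01,  3.62544702e+01]), np.float64(0.10020486508870771)) [42.67323657 -0.35035452] [42.73760899 -0.73728227]
255 (array([601.68388209,   0.74648634,  49.45419933]), np.float64(0.11997634489235423)) (array([601.70658757,   0.66306943,  35.68316216]), np.float64(0.08642639739243471)) [42.0591967   0.60430001] [42.08190218  0.5208831 ]
```

Run:
```python
from h import *
import pickle
F=pickle.load(open('f3.pkl','rb'));s=F['s'];f=F['wrist'];im=f['img']
C=np.array([602.3,-.4])
for r in(40,43,46,48.5):
    a=np.arange(-25,25,.5);A=np.radians(a)
    px=proj(f,np.c_[C[0]+r*np.cos(A),C[1]+r*np.sin(A),np.full(len(a),253)],s).round().astype(int)
    v=im[px[:,1],px[:,0]].astype(int);print(r,' '.join(f'{x}:{q[0]},{q[1]},{q[2]}' for x,q in list(zip(a,v))[::3]))
# pin tops & hub: refine nest centre from weight circle, dark disc edge
C=np.array([577.,103.]);rs=np.arange(40,58,.25);O=[]
g=cv2.GaussianBlur(im,(3,3),0).astype(float)
for a in np.radians(range(-180,180,4)):
    px=proj(f,np.c_[C+rs[:,None]*[np.cos(a),np.sin(a)],np.full(len(rs),104)],s)
    if px.min()<2: continue
    v=cv2.remap(g.max(2).astype('float32'),px[:,0].astype('float32')[:,None],px[:,1].astype('float32')[:,None],1)[:,0]
    o=rs[v>135]
    if len(o) and o[0]<54 :O.append(C+o[0]*np.array([np.cos(a),np.sin(a)]))
print(len(O),fitc(O))
```

```text
40 -25.0:179,75,0 -23.5:178,76,0 -22.0:179,77,0 -20.5:180,79,0 -19.0:180,78,0 -17.5:181,79,0 -16.0:179,77,0 -14.5:178,76,0 -13.0:180,78,0 -11.5:179,77,0 -10.0:179,77,0 -8.5:102,47,0 -7.0:99,45,0 -5.5:99,47,0 -4.0:101,49,9 -2.5:99,46,0 -1.0:100,46,0 0.5:217,202,0 2.0:219,205,0 3.5:219,193,0 5.0:220,182,0 6.5:218,162,0 8.0:193,143,0 9.5:155,116,0 11.0:101,76,0 12.5:220,122,0 14.0:222,124,0 15.5:222,123,0 17.0:222,122,0 18.5:222,124,0 20.0:221,166,0 21.5:222,124,0 23.0:222,124,0 24.5:221,123,0
43 -25.0:186,79,0 -23.5:178,76,0 -22.0:179,77,0 -20.5:180,77,0 -19.0:178,75,0 -17.5:191,81,0 -16.0:179,77,0 -14.5:178,76,0 -13.0:179,77,0 -11.5:179,77,0 -10.0:179,77,0 -8.5:99,46,1 -7.0:100,46,0 -5.5:101,46,1 -4.0:99,45,0 -2.5:219,192,0 -1.0:219,205,0 0.5:218,202,0 2.0:219,201,0 3.5:219,194,0 5.0:220,178,0 6.5:209,156,0 8.0:184,136,0 9.5:127,94,0 11.0:114,78,39 12.5:220,122,0 14.0:222,124,0 15.5:221,123,0 17.0:222,124,0 18.5:222,124,0 20.0:221,164,0 21.5:222,124,0 23.0:222,124,0 24.5:222,124,0
46 -25.0:194,83,0 -23.5:177,76,0 -22.0:179,77,0 -20.5:179,77,0 -19.0:179,76,0 -17.5:179,76,0 -16.0:178,76
[... 304 characters left out ...]
1,123,0 17.0:222,124,0 18.5:221,123,0 20.0:221,127,0 21.5:221,123,0 23.0:222,125,0 24.5:222,124,0
48.5 -25.0:188,81,0 -23.5:179,76,0 -22.0:179,77,0 -20.5:179,77,0 -19.0:179,77,0 -17.5:179,76,0 -16.0:179,78,0 -14.5:179,77,0 -13.0:179,78,0 -11.5:180,78,0 -10.0:179,77,0 -8.5:150,98,40 -7.0:214,149,78 -5.5:209,141,73 -4.0:210,141,70 -2.5:195,137,37 -1.0:220,188,0 0.5:219,201,0 2.0:219,194,0 3.5:220,186,0 5.0:213,160,0 6.5:162,121,0 8.0:212,145,74 9.5:199,134,68 11.0:195,130,67 12.5:219,122,0 14.0:221,123,0 15.5:221,123,0 17.0:222,124,0 18.5:221,123,0 20.0:221,126,0 21.5:222,123,0 23.0:222,123,0 24.5:222,123,0
57 (array([575.8687679 , 102.64405131,  49.72190889]), np.float64(0.26158819478782647))
```

{"op": "send_rows", "data": {"moves": [[[-0.006,0.022,0,0,0,0.045,-1],[-0.007,0.026,0,0,0,0.05,-1],[-0.007,0.026,-0.02,0,0,0.05,-1],[-0.0056,0.0214,-0.03,0,0,0.04,-1],[0,0,-0.028,0,0,0,-1],[0,0,-0.02,0,0,0,-1],[0,0,0,0,0,0,-1],[0,0,0,0,0,0,-1]]]}}

```text
clock: 5.6
eef_pos: [534.1, 94.5, 161.4]
tcp_rot: [-3.14, 0.0, 1.753]
contact_force: [0.8, -0.5, -0.5]
opening: 0.158
grasp_force: 45.5
```

Run:
```python
from h import *
import pickle
from ring import ringfit
s=sense();print(s['clock'],s['eef_pos'],s['tcp_rot'],s['contact_force'],s['opening'])
F={n:grab_frame(n) for n in('wrist','scene','side')};F['s']=s;pickle.dump(F,open('f4.pkl','wb'));f=F['wrist'];save('w4',f)
C=s['eef_pos'][:2]+[42,7.35]; z=s['eef_pos'][2]-5.7
for k in range(3):
    o,i=ringfit(f,s,z,C,range(20,150,3));C=o[0][:2]
print(o,i)
```

```text
5.6 [534.1437915   94.45236093 161.38034895] [-3.14048952e+00  1.23281733e-04  1.75332634e+00] [ 0.76205105 -0.49989573 -0.45616628] 0.1576997007064026
(array([576.24017807, 101.17574788,  50.59482188]), np.float64(0.611472716907876)) (array([576.28263453, 101.7354797 ,  36.29761545]), np.float64(0.25298131289125203))
```

View pics/w4.png

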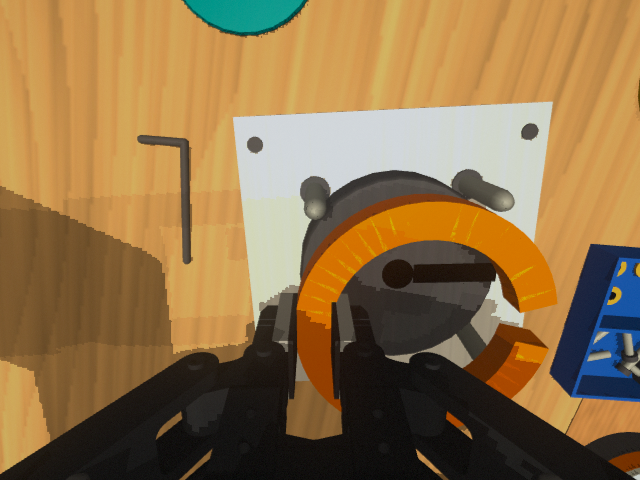

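The wrist view shows the ring hovering over the weight. The hub is at (398,273), the groove end at (495,271), the pin tops at (316,209) and (505,200), and the plate's far corners at (234,117) and (553,102).

Run:
```python
from h import *
import pickle
F=pickle.load(open('f4.pkl','rb'));s=F['s'];f=F['wrist']
A,B=[at(f,p,82,s)[:2] for p in((234,117),(553,102))];d=B-A;y=np.arctan2(d[1],d[0])
print('plate',np.hypot(*d),y,(A+B)/2-80*np.array([-np.sin(y),np.cos(y)]))
A,B=[at(f,p,104,s)[:2] for p in((398,273),(495,271))];print('hub',A,B,np.hypot(*(B-A)),np.arctan2(*(B-A)[::-1]))
A,B=[at(f,p,126,s)[:2] for p in((316,208),(503,200))];d=B-A;y=np.arctan2(d[1],d[0]);print('pins',A,B,np.hypot(*d),y,(A+B)/2-40.3*np.array([-np.sin(y),np.cos(y)]))
im=f['img'];C=np.array([576.2,101.8])
for z in (155.7,):
  for r in(43,46):
    a=np.arange(-15,35,.5);Q=np.radians(a)
    px=proj(f,np.c_[C[0]+r*np.cos(Q),C[1]+r*np.sin(Q),np.full(len(a),z)],s).round().astype(int)
    v=im[px[:,1],px[:,0]].astype(int);ok=(abs(v-[222,124,0]).max(1)<25)|(abs(v-[179,77,0]).max(1)<15);print(r,a[~ok])
```

```text
plate 159.96172203791812 0.2283455620983917 [576.47748614 102.61204384]
hub [576.35602911 102.97786268] [624.75025912 113.10918961] 49.44335428820692 0.20636946562209424
pins [527.74659059 134.03138678] [604.9830152  151.92695696] 79.28251206521016 0.22768103125911668 [575.46127902 103.71921617]
43 [ 1.5  2.   2.5  3.   3.5  4.   4.5  5.   5.5  6.   6.5  7.   7.5  8.
  8.5  9.   9.5 10.  10.5 11.  11.5 12.  12.5 13.  13.5 14.  14.5 15.
 15.5 16.  16.5 17.  17.5 18.  18.5 19.  19.5 20.  20.5 21.  21.5 22. ]
46 [ 1.   1.5  2.   2.5  3.   3.5  4.   4.5  5.   5.5  6.   6.5  7.   7.5
  8.   8.5  9.   9.5 10.  10.5 11.  11.5 12.  12.5 13.  13.5 14.  14.5
 15.  15.5 16.  16.5 17.  17.5 18.  18.5 19.  19.5 20.  20.5 21.  21.5
 22. ]
```

{"op": "send_rows", "data": {"moves": [[[0,0.0004,-0.008,0,0,0.016,-1],[0,0,-0.008,0,0,0,-1],[0,0,-0.005,0,0,0,-1],[0,0,-0.005,0,0,0,-1],[0,0,-0.004,0,0,0,-1],[0,0,-0.003,0,0,0,-1],[0,0,0,0,0,0,-1]]]}}

```text
clock: 6.45
eef_pos: [534.5, 95.7, 127.7]
tcp_rot: [-3.141, -0.0, 1.771]
contact_force: [-0.5, 1.1, -0.5]
opening: 0.155
grasp_force: 45.5
```

Free so far. I'll go down gently.

{"op": "send_rows", "data": {"moves": [[[0,0,-0.0015,0,0,0,-1],[0,0,-0.001,0,0,0,-1],[0,0,-0.001,0,0,0,-1],[0,0,0,0,0,0,-1]]]}}

```text
clock: 6.85
eef_pos: [534.7, 95.7, 124.7]
tcp_rot: [3.142, -0.0, 1.771]
contact_force: [0.8, 0.2, -1.0]
opening: 0.155
grasp_force: 45.5
```

{"op": "send_rows", "data": {"moves": [[[0,0,-0.0005,0,0,0,-1],[0,0,-0.0005,0,0,0,-1],[0,0,-0.0005,0,0,0,-1],[0,0,0,0,0,0,-1]]]}}

```text
clock: 7.25
eef_pos: [534.8, 95.7, 123.7]
tcp_rot: [3.141, 0.0, 1.771]
contact_force: [-2.4, -0.2, 5.1]
opening: 0.153
grasp_force: 46.4
```

Contact at the predicted height. Release and lift, then look.

{"op": "send_rows", "data": {"moves": [[[0,0,0,0,0,0,-0.5],[0,0,0,0,0,0,-0.2],[0,0,0,0,0,0,-0.2],[0,0,0.005,0,0,0,-0.2],[0,0,0.015,0,0,0,-0.2],[0,0,0.03,0,0,0,-0.2],[-0.01,-0.03,0.04,0,0,0,-0.2],[-0.01,-0.03,0.04,0,0,0,-0.2],[0,0,0,0,0,0,-0.2],[0,0,0,0,0,0,-0.2]]]}}

```text
clock: 8.25
eef_pos: [515.5, 36.4, 252.8]
tcp_rot: [3.139, 0.0, 1.769]
contact_force: [0.5, -0.7, -0.6]
opening: 0.4
grasp_force: 0.0
```

Run:
```python
from h import *
import pickle
from ring import ringfit
s=sense();print(s['clock'],s['eef_pos'],s['tcp_rot'],s['contact_force'],s['opening'])
F={n:grab_frame(n) for n in('wrist','scene','side')};F['s']=s;pickle.dump(F,open('f5.pkl','wb'));f=F['wrist']
C=np.array([576.2,102.9])
for k in range(3):
    o,i=ringfit(f,s,118,C,range(40,360,4));C=o[0][:2]
print(o,i)
im=f['img']
for r in(43,46):
    a=np.arange(-15,40,.5);Q=np.radians(a)
    px=proj(f,np.c_[C[0]+r*np.cos(Q),C[1]+r*np.sin(Q),np.full(len(a),118)],s).round().astype(int)
    v=im[px[:,1],px[:,0]].astype(int);ok=(v[:,0]>165)&(v[:,2]<40);print(r,a[~ok])
x,y=proj(f,[[*C,118]],s)[0].astype(int);print(x,y)
a=im[max(0,y-110):y+110,max(0,x-140):x+140];b=F['scene']['img'][215:325,310:450]
out=np.vstack([cv2.resize(a,(560,int(560*a.shape[0]/a.shape[1])))[:440]]);
b=cv2.resize(b,None,fx=1.7,fy=1.7,interpolation=3)
h=max(out.shape[0],b.shape[0]);pad=lambda q:np.pad(q,((0,h-q.shape[0]),(0,0),(0,0)))
cv2.imwrite('pics/w5.png',np.hstack([pad(out),pad(b)])[:,:,::-1])
# teal cover in scene/side
for n in('scene','side'):
    g=F[n];hsv=cv2.cvtColor(g['img'],cv2.COLOR_RGB2HSV)
    mm=((hsv[...,0]>80)&(hsv[...,0]<97)&(hsv[...,1]>120)).astype('uint8')
    k,l,st,ce=cv2.connectedComponentsWithStats(mm);i=1+np.argmax(st[1:,4])
    ys,xs=np.where(l==i);P=np.array([at(g,(x,y),5)[:2] for x,y in zip(xs,ys)],'float32')
    print(n,cv2.minEnclosingCircle(P))
```

```text
8.25 [515.50843957  36.41827006 252.84001975] [3.13897042e+00 1.89006508e-04 1.76936486e+00] [ 0.47960538 -0.68574652 -0.61985763] 0.4002086970753084
(array([576.57817931, 104.19122819,  49.66212384]), np.float64(0.13166957024271994)) (array([576.59250976, 104.07004749,  36.38114964]), np.float64(0.08701535199604908))
43 [ 2.   2.5  3.   3.5  4.   4.5  5.   5.5  6.   6.5  7.   7.5  8.   8.5
  9.   9.5 10.  10.5 11.  11.5 12.  12.5 13.  13.5 14.  14.5 15.  15.5
 16.  16.5 17.  17.5 18.  18.5 19.  19.5 20.  20.5 21.  21.5 22.  22.5
 23.  23.5 24. ]
46 [ 2.   2.5  3.   3.5  4.   4.5  5.   5.5  6.   6.5  7.   7.5  8.   8.5
  9.   9.5 10.  10.5 11.  11.5 12.  12.5 13.  13.5 14.  14.5 15.  15.5
 16.  16.5 17.  17.5 18.  18.5 19.  19.5 20.  20.5 21.  21.5 22.  22.5
 23.  23.5 24. ]
424 151
scene ((460.93994140625, 258.8398742675781), 47.45515823364258)
side ((457.7391052246094, 262.6762390136719), 47.78194046020508)
```

View pics/w5.png

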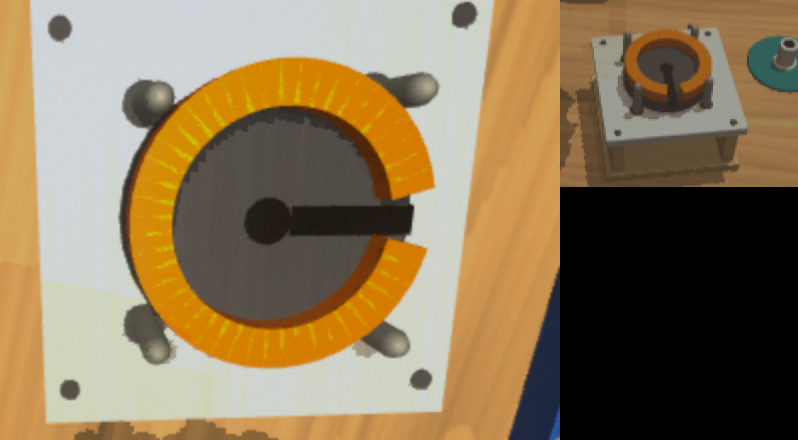

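The picture shows the ring flat between the four pins with its slot over the groove at (410,218). The measured slot yaw is 0.227 against a nest yaw of about 0.22. That was the last allowed view, so from here I'll measure by code. Next is the cover.

{"op": "send_rows", "data": {"moves": [[[-0.009,0.032,0,0,0,0,0.2],[-0.0125,0.042,0,0,0,0,0.2],[-0.0125,0.042,-0.008,0,0,0,0.2],[-0.0125,0.042,-0.008,0,0,0,0.2],[-0.01,0.03,-0.007,0,0,0,0.2],[0,0,0,0,0,0,0.2],[0,0,0,0,0,0,0.2],[0,0,0,0,0,0,0.2]]]}}

```text
clock: 9.2
eef_pos: [458.6, 224.4, 228.1]
tcp_rot: [-3.141, 0.001, 1.771]
contact_force: [0.7, 0.7, 0.6]
opening: 0.602
grasp_force: 0.0
```

```bash
cat > cov.py <<'E'
from h import *
def edge(f,s,z,C,r0,r1,angs,bright=None,tol=40):
    g=cv2.GaussianBlur(f['img'],(3,3),0).astype('float32');rs=np.arange(r0,r1,.2);O=[]
    for a in np.radians(angs):
        px=proj(f,np.c_[C+rs[:,None]*[np.cos(a),np.sin(a)],np.full(len(rs),z)],s).astype('float32')
        if px.min()<2 or px[:,0].max()>637 or px[:,1].max()>477: continue
        v=cv2.remap(g,px[:,0][:,None],px[:,1][:,None],1)[:,0]
        d=np.linalg.norm(v-v[:8].mean(0),axis=1)
        o=rs[d>tol]
        if len(o) and o[0]<r1-1: O.append(C+o[0]*np.array([np.cos(a),np.sin(a)]))
    return O
E
python3 - <<'E'
from cov import *
import pickle
s=sense();print(s['clock'],s['eef_pos'],s['tcp_rot'],s['opening'])
f=grab_frame('wrist');pickle.dump({'wrist':f,'s':s},open('f6.pkl','wb'))
C=np.array([459.,261.])
for k in range(3):
    O=edge(f,s,5,C,42,60,range(0,360,5));c,e=fitc(O);print(len(O),c,e);C=c[:2]
# socket: hue-free low-saturation bright blob
hsv=cv2.cvtColor(f['img'],cv2.COLOR_RGB2HSV)
for z in(40,):
    x,y=proj(f,[[*C,z]],s)[0];print('px top',x,y,'px base',proj(f,[[*C,5]],s)[0])
    print([tuple(map(int,f['img'][int(y),int(x+d)])) for d in range(-32,33,4)])
    print([tuple(map(int,f['img'][int(y+d),int(x)])) for d in range(-32,33,4)])
E
```

```text
9.2 [458.57634433 224.44089817 228.06952555] [-3.14056289e+00  5.85855634e-04  1.77110994e+00] 0.6018797207047785
72 [457.96293047 260.75015883  48.82807551] 0.08983601945628224
72 [457.9612578  260.7578664   48.82486523] 0.09949256957872435
72 [457.95815405 260.76018753  48.82765448] 0.10164515072169207
px top 322.1577099841514 168.49750634242423 px base [321.36935403 163.02430049]
[(22, 134, 121), (21, 133, 121), (24, 134, 123), (20, 134, 121), (189, 195, 196), (189, 194, 193), (41, 43, 38), (35, 36, 28), (38, 39, 33), (38, 39, 35), (34, 39, 33), (189, 194, 192), (126, 132, 114), (19, 130, 118), (19, 133, 121), (20, 134, 121), (20, 133, 120)]
[(24, 139, 126), (24, 138, 125), (23, 138, 124), (189, 195, 199), (98, 94, 79), (189, 195, 198), (39, 41, 35), (38, 40, 33), (38, 39, 33), (37, 39, 34), (35, 37, 30), (189, 194, 174), (26, 79, 70), (19, 119, 108), (23, 118, 108), (21, 118, 106), (23, 117, 106)]
```

{"op": "send_rows", "data": {"moves": [[[-0.0003,0.0186,0,0,0,0,0.2],[-0.0003,0.018,-0.02,0,0,0,0.2],[0,0,-0.04,0,0,0,0.2],[0,0,-0.04,0,0,0,0.2],[0,0,-0.04,0,0,0,0.2],[0,0,-0.03,0,0,0,0.2],[0,0,-0.018,0,0,0,0.2],[0,0,-0.008,0,0,0,0.2],[0,0,-0.004,0,0,0,0.2],[0,0,0,0,0,0,0.2]]]}}

```text
clock: 10.25
eef_pos: [458.5, 261.2, 29.0]
tcp_rot: [3.141, -0.0, 1.77]
contact_force: [-0.8, -0.4, -0.1]
opening: 0.602
grasp_force: 0.0
```

{"op": "send_rows", "data": {"moves": [[[0,0,-0.001,0,0,0,-0.3],[0,0,0,0,0,0,-1],[0,0,0,0,0,0,-1],[0,0,0,0,0,0,-1],[0,0,0,0,0,0,-1],[0,0,0,0,0,0,-1],[0,0,0,0,0,0,-1]]], "grip_force": 80}}

```text
clock: 10.95
eef_pos: [458.6, 261.7, 28.8]
tcp_rot: [3.14, -0.0, 1.771]
contact_force: [-0.4, -1.7, 5.8]
opening: 0.254
grasp_force: 78.0
```

{"op": "send_rows", "data": {"moves": [[[0,0,0.004,0,0,0,-1],[0,0,0.014,0,0,0,-1],[0,0,0.03,0,0,0,-1],[0,0,0.04,0,0,0,-1],[0,0,0.04,0,0,0,-1],[0.01,-0.015,0.033,0,0,0,-1],[0.022,-0.029,0,0,0,0,-1],[0.025,-0.034,0,0,0,0,-1],[0.025,-0.034,0,0,0,0,-1],[0.022,-0.029,0,0,0,0,-1]]]}}

```text
clock: 11.95
eef_pos: [562.8, 118.8, 190.1]
tcp_rot: [3.14, 0.0, 1.771]
contact_force: [0.0, 0.3, -1.3]
opening: 0.257
grasp_force: 78.5
```

{"op": "send_rows", "data": {"moves": [[[0.0137,-0.0175,0,0,0,0,-1],[0,0,0,0,0,0,-1],[0,0,0,0,0,0,-1],[0,0,0,0,0,0,-1]]]}}

```text
clock: 12.35
eef_pos: [574.9, 103.6, 189.0]
tcp_rot: [-3.141, -0.0, 1.771]
contact_force: [0.6, -0.2, -1.6]
opening: 0.254
grasp_force: 78.6
```

Run:
```python
from cov import *
import pickle
for k in range(3): s=sense();print(s['clock'],s['eef_pos'],s['tcp_rot'],s['opening'],s['contact_force']);
F={n:grab_frame(n) for n in('wrist','scene','side')};F['s']=s;pickle.dump(F,open('f7.pkl','wb'));f=F['wrist']
for zo in(-28.5+5,-21.5,-25.5):
    C=s['eef_pos'][:2].copy()
    for k in range(3):
        O=edge(f,s,s['eef_pos'][2]+zo,C,42,58,range(30,180,4));c,e=fitc(O);C=c[:2]
    print(zo,len(O),c,e,c[:2]-s['eef_pos'][:2])
```

```text
12.35 [574.92647419 103.60940937 189.0268773 ] [-3.14132532e+00 -3.04337177e-04  1.77129417e+00] 0.25412565158151335 [ 0.64973882 -0.20506112 -1.61776753]
12.35 [574.92647419 103.60940937 189.0268773 ] [-3.14132532e+00 -3.04337177e-04  1.77129417e+00] 0.25412565158151335 [ 0.64973882 -0.20506112 -1.61776753]
12.35 [574.92647419 103.60940937 189.0268773 ] [-3.14132532e+00 -3.04337177e-04  1.77129417e+00] 0.25412565158151335 [ 0.64973882 -0.20506112 -1.61776753]
-23.5 38 [574.85299093 103.33763177  48.97674532] 0.1708681754696748 [-0.07348326 -0.2717776 ]
-21.5 38 [574.59846641 104.32869387  48.34623822] 0.17678782196404447 [-0.32800778  0.71928451]
-25.5 38 [575.03826565 102.33176885  49.61614769] 0.1710107158460904 [ 0.11179146 -1.27764051]
```

Run:
```python
from h import *
import pickle
F=pickle.load(open('f5.pkl','rb'));s=F['s'];f=F['wrist']
P=np.array([at(f,p,126,s)[:2] for p in((361.5,89.5),(496,84.5),(480,213),(362.5,216.5))])
print(P,P.mean(0),np.hypot(*(P-P.mean(0)).T))
# plate corners crop: (47,423),(441,411)
A,B=[at(f,(284+x/2,41+y/2),82,s)[:2] for x,y in((47,423),(441,411))];d=B-A;y=np.arctan2(d[1],d[0])
print('plate',np.hypot(*d),y,(A+B)/2+80*np.array([-np.sin(y),np.cos(y)]))
print(at(f,(284+268/2,41+221/2),104,s))
```

```text
[[526.16392526 132.51372294]
 [605.65042045 151.50835354]
 [622.45166059  72.82483782]
 [545.65167377  54.86852903]] [574.97942002 102.92886083] [57.08079007 57.45152199 56.21268386 56.30197326]
plate 159.77547738461945 0.23101671167999122 [576.40719194 102.51485737]
[576.46081724 102.72048267 104.        ]
```

{"op": "send_rows", "data": {"moves": [[[0.0008,-0.0005,-0.008,0,0,0,-1],[0,0,-0.012,0,0,0,-1],[0,0,-0.008,0,0,0,-1],[0,0,-0.004,0,0,0,-1],[0,0,-0.003,0,0,0,-1],[0,0,-0.002,0,0,0,-1],[0,0,0,0,0,0,-1]]]}}

```text
clock: 13.2
eef_pos: [576.5, 102.4, 151.5]
tcp_rot: [-3.141, 0.0, 1.771]
contact_force: [0.5, -0.8, -1.0]
opening: 0.258
grasp_force: 78.6
```

{"op": "send_rows", "data": {"moves": [[[0,0,-0.0015,0,0,0,-1],[0,0,-0.001,0,0,0,-1],[0,0,-0.001,0,0,0,-1],[0,0,-0.0005,0,0,0,-1],[0,0,0,0,0,0,-1]]]}}

```text
clock: 13.7
eef_pos: [576.5, 102.4, 147.6]
tcp_rot: [-3.142, -0.0, 1.771]
contact_force: [-0.3, -0.6, -0.7]
opening: 0.258
grasp_force: 78.6
```

{"op": "send_rows", "data": {"moves": [[[0,0,-0.0004,0,0,0,-1],[0,0,-0.0004,0,0,0,-1],[0,0,-0.0003,0,0,0,-1],[0,0,0,0,0,0,-1]]]}}

```text
clock: 14.1
eef_pos: [576.5, 102.5, 146.8]
tcp_rot: [3.141, 0.0, 1.771]
contact_force: [-2.0, -0.2, 3.2]
opening: 0.253
grasp_force: 79.1
```

{"op": "send_rows", "data": {"moves": [[[0,0,-0.0002,0,0,0,-1],[0,0,0,0,0,0,-1],[0,0,0,0,0,0,-1]]], "grip_force": 100}}

```text
clock: 14.4
eef_pos: [576.6, 102.4, 146.9]
tcp_rot: [3.141, 0.0, 1.771]
contact_force: [-1.3, 0.3, 6.5]
opening: 0.251
grasp_force: 97.6
```

{"op": "send_rows", "data": {"moves": [[[0,0,0,0,0,0,-1],[0,0,0,0,0,0,-1]]]}}

```text
clock: 14.6
eef_pos: [576.6, 102.5, 146.9]
tcp_rot: [3.141, 0.0, 1.771]
contact_force: [-2.7, -0.5, 6.3]
opening: 0.251
grasp_force: 97.6
```

{"op": "send_rows", "data": {"moves": [[[0,0,-0.0002,0,0,0,-1],[0,0,0,0,0,0,-1],[0,0,0,0,0,0,-1],[0,0,0,0,0,0,-1]]]}}

```text
clock: 15.0
eef_pos: [576.6, 102.5, 146.9]
tcp_rot: [3.141, -0.0, 1.771]
contact_force: [-3.3, -0.4, 8.3]
opening: 0.249
grasp_force: 97.6
```

{"op": "send_rows", "data": {"moves": [[[0,0,0,0,0,0,-1],[0,0,0,0,0,0,-1]]]}}

```text
clock: 15.2
eef_pos: [576.6, 102.5, 146.9]
tcp_rot: [3.141, 0.0, 1.771]
contact_force: [-2.7, -0.8, 8.8]
opening: 0.251
grasp_force: 97.6
```

{"op": "send_rows", "data": {"moves": [[[-0.0002,0,-0.0001,0,0,0,-1],[0,0,0,0,0,0,-1],[0,0,0,0,0,0,-1],[0,0,0,0,0,0,-1]]]}}

```text
clock: 15.6
eef_pos: [576.6, 102.5, 146.9]
tcp_rot: [3.141, 0.0, 1.771]
contact_force: [-1.8, -1.2, 8.7]
opening: 0.248
grasp_force: 98.1
```

{"op": "send_rows", "data": {"moves": [[[0,0,0,0,0,0,-1],[0,0,0,0,0,0,-1]]]}}

```text
clock: 15.8
eef_pos: [576.6, 102.5, 146.9]
tcp_rot: [3.141, 0.0, 1.771]
contact_force: [-2.6, 0.2, 8.1]
opening: 0.252
grasp_force: 98.1
```

Run:
```python
from cov import *
import pickle
L=[]
for n in('wrist','scene','side','wrist'):
    s=sense();f=grab_frame(n);L.append(np.r_[s['contact_force'],s['wrist_torque']])
    if n=='scene': sc=f
    if n=='side': si=f
print(np.array(L).round(2))
s=sense();f=grab_frame('wrist')
C=np.array([576.,103.])
for k in range(3):
    O=edge(f,s,123,C,42,58,range(30,180,4));c,e=fitc(O);C=c[:2]
print('cover',c,e,s['tcp_rot'],s['eef_pos'])
for n,g in(('scene',sc),('side',si)):
    hsv=cv2.cvtColor(g['img'],cv2.COLOR_RGB2HSV)
    for nm,lo,hi,sm in(('teal',80,97,120),('orange',5,20,200)):
        mm=((hsv[...,0]>lo)&(hsv[...,0]<hi)&(hsv[...,1]>sm)).astype('uint8');px=proj(g,[[576,103,115]])[0]
        w=np.zeros_like(mm);x,y=px.astype(int);w[y-30:y+30,x-35:x+35]=1
        ys,xs=np.where(mm*w);print(n,nm,len(xs),(xs.min(),xs.max(),ys.min(),ys.max()) if len(xs) else '')
    a=np.linspace(0,6.28,60);q=proj(g,np.c_[576+50*np.cos(a),103+50*np.sin(a),np.full(60,123)]);print('pred cover bbox',q[:,0].min(),q[:,0].max(),q[:,1].min(),q[:,1].max())
```

```text
[[-2.56  0.25  8.12 -0.1   0.46  0.04]
 [-2.12 -0.29  7.96 -0.13  0.55 -0.04]
 [-1.97 -0.05  8.55 -0.17  0.49 -0.04]
 [-2.86 -1.12  8.9  -0.14  0.53  0.02]]
cover [576.55293857 102.12447409  49.02346183] 0.17270780909998668 [3.14073611e+00 8.72981067e-05 1.77082474e+00] [576.62669622 102.46330384 146.90327725]
scene teal 428 (np.int64(353), np.int64(396), np.int64(232), np.int64(268))
scene orange 6 (np.int64(389), np.int64(397), np.int64(257), np.int64(266))
pred cover bbox 347.7691525935807 399.22611572585913 229.87462981239264 267.7597172998499
side teal 623 (np.int64(244), np.int64(285), np.int64(234), np.int64(261))
side orange 180 (np.int64(245), np.int64(284), np.int64(254), np.int64(268))
pred cover bbox 242.68672095097452 286.19410237577955 232.51583646052532 261.51461816923677
```

The cover sits level and centred at about (576.5,102), and the push averages about 8.4 N. I'll bring it up to about 10 N.

{"op": "send_rows", "data": {"moves": [[[0,0,-0.00015,0,0,0,-1],[0,0,0,0,0,0,-1],[0,0,0,0,0,0,-1],[0,0,0,0,0,0,-1]]]}}

```text
clock: 16.45
eef_pos: [576.6, 102.4, 146.9]
tcp_rot: [3.141, 0.0, 1.771]
contact_force: [-3.6, -0.3, 9.9]
opening: 0.254
grasp_force: 98.1
```

Run:
```python
from h import *
L=[]
for k in range(8):
    grab_frame('wrist');s=sense();L.append(s['contact_force'])
print(np.array(L).round(1),np.mean(L,0),s['clock'],s['grasp_force'],s['eef_pos'])
```

```text
[[-3.  -1.7 11.3]
 [-3.2 -0.6 10.1]
 [-3.7 -1.2 10.5]
 [-4.  -1.  11. ]
 [-3.3 -0.6  9.8]
 [-2.5 -1.7 10.2]
 [-3.5 -0.2 10.7]
 [-2.4 -0.4  9.9]] [-3.19547258 -0.93746261 10.43191673] 16.85 98.07906031608582 [576.62424539 102.46653487 146.87479695]
```

The push is steady at 10.4 N with the grip at 98 N, so I'm handing in.

```bash
python3 -c "
from rig import sign_off; print(sign_off())"
```

```text
the job is handed in; nothing more can be done
None
```

The lamp foot is stacked in the nest: the spacer lies flat with its slot over the groove, the teal cover sits on top, and the arm still grips the socket (98 N) and pushes down at about 10.4 N, handed in at about 17 s.

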